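# Rack the tart tampers heavy end down

## Robot

A 6-joint arm with a two-finger parallel gripper is mounted at the origin on a cart in front of the work surface, level with it; the furniture and walls round the work are solid. World frame = base frame: x ahead of the robot, y to its left, z up, the work surface at z = 0. Lengths are in m, angles in degrees, forces in N, time in s.
With the tool pointing down it reaches from about 0.35 to 0.875 m from the base axis. Payload 4.2 kg.
Tool frame: the origin (TCP) lies on the centre line of the jaws, within the pads' length; the fingertips stand tip_reach ahead of it and the grasp point (between the pads) is the TCP (tip_reach is the distance from the TCP to the fingertips, in m); z points along the fingers, y is the line along which they close (so a half turn about z gives the same grasp; the last joint's range is limited). The gripper opens to 87 mm and grips with 3 to 60 N. Pads are 19 mm wide; open, the fingers measure 117 mm over their backs; the gripper's body (75 mm by 190 mm) begins 51 mm behind the grasp point.
Start: joints at [-57.032, 22.042, 0.453, 0, -68.411, -14.817], TCP at [0.195, -0.594, 0.242] pointing down, gripper open.
Joint ranges: [-179.83, 179.83], [-69.29, 118.12], [-61.27, 80.66], [-181.25, 117.63], [-171.15, -9.14], [-177.46, 177.46]. Speed limits (degrees/s): [159.86, 159.86, 180, 180, 180, 180].

## Interface

Orientations are given as a 3x3 rotation matrix whose columns are the frame's x, y, z axes.
In Python, from station import sense, capture, finish_job, tip_reach gives the robot as it stands.
- The arm moves only by the tool arm_command, never from a script. Its argument "deltas" is a list of rows, each a list of 7 numbers: the turn, a rotation vector about the tool's x, y, z in rad, then the shift along the tool's x, y, z in cm, then the closure, from -1 (fully open) to 1 (shut), so that 0 is half open. In form: [[rx, ry, rz, dx, dy, dz, hand], ...]. A call has 1 to 8 rows; each row is the pose to reach, as a shift and turn from the pose commanded when the call began, along the tool's axes at that moment; what a row does not reach only later rows make up. A row lasts 1/12 s, in which the tool goes at most 41.7 mm and 7.16 degrees, less where a joint would pass 70% of its speed; a pose out of reach is approached as far as the arm can. A call with a gripper value outside its range is refused whole. The fingers move at their own pace and stop on an object; the grip force is fixed at half the most. Time passes only in rows, so rows that repeat a pose let the fingers close. It gives the time, the measured TCP pose, the force, the opening and the grip force at its end, in the units of the state.
- sense(): the state, without advancing time (a new reading comes with each control period).
- capture(name): name is "scene" or "top"; returns a dict with "pixels" (420x560x3 uint8, blue, green, red), "fovy" (degrees; the focal length in pixels is half the picture's height over the tangent of half this angle, whatever the lens; pixels are square), "cx", "cy" (the principal point, pixels), "k1" (the pictures are not rectified: a ray, as slopes to the right and down, at radius r is drawn at 1 + k1 r^2 times it, then the intrinsics apply), "rvec" (rotation vector, rad) and "tvec" (3), from world to camera coordinates, as OpenCV has them. Camera axes: x right, y down, z forward; pixel columns grow to the right and rows downward; lengths in m; the calibration is good to about 2 mm. A picture is of the moment at which its call begins. There is no depth.
- finish_job(): hands the job in; it is judged then, once.
The state is a dict: "time_s": time; "joints": joint angles; "joint_velocities": joint speeds; "effort": joint torques, N m; "tcp_pos": TCP position; "ee_rot": TCP orientation; "wrist_force": force on the tool from outside, world axes, zero at the start; "moment": the same for the moment, N m; "gripper_width": opening from 0.0 (shut) to 1.0 (fully open); "gripper_force": force on a finger pad.
Only numpy, scipy, OpenCV 4.12 (cv2) and the standard library are available. Lean on these libraries where they do the work, as an engineer would, in place of code of your own. Each camera call takes 0.05 s, during which the arm holds its last target. There are 200 camera calls.

## Task

Two tart tampers are lying on the worktop; put each one in an empty lane of the sloped rack, heavy end at the bottom, lying flat on the bed between its guides with its lower end down against the steel foot ledge. Their two ends look the same and only one is weighted: you can feel which by lifting a tamper at mid-length. Leave the tamper already in the rack and the other things as they are.

Things in the scene. Friction and masses are not known exactly. Their poses are not given: they have to be found in the camera images.
- tamper_a_mid (a point): Square tart tamper, 160 mm long, 0.2 to 0.3 kg: two like dark-wood heads 44 x 44 x 45 mm with a brass band, pale waist 30 x 30 x 70 mm. A slug in one head (unseen, either one) puts the centre of mass about 44 mm off mid-length. Point: middle of the waist, 22 mm up as it lies on the worktop; x along the length (says nothing of weight), z square to a side.
- tamper_b_mid (a point): Square tart tamper, 160 mm long, 0.2 to 0.3 kg: two like dark-wood heads 44 x 44 x 45 mm with a brass band, pale waist 30 x 30 x 70 mm. A slug in one head (unseen, either one) puts the centre of mass about 44 mm off mid-length. Point: middle of the waist, 22 mm up as it lies on the worktop; x along the length (says nothing of weight), z square to a side.
- tamper_c_mid (a point): A third, like tamper, already stored in the middle lane; its point is at mid-length in the centre of its waist, x points up the lane. To be left alone.
- rack: Fixed white rack, 175 x 224 mm, three lanes 70 mm apart, the middle one taken. Origin: centre of its underside. The 200 mm long bed rises 30 degrees along rack +x, from 22 mm high near the robot to 122 mm; y to the left across the lanes. Steel ledge at the low end, 26 mm high off the bed. The bed is rough: a tamper does not slide down by itself.
- rack_upper: The upper half of the rack's white bed, which carries the upper head of a tamper: with the weighted head low it carries almost nothing, with the weighted head high most of the weight. Fixed to the rack; same origin and axes as the rack.
- rack_lane_left (a point): Centre of a tamper seated in the left lane against the ledge: rack frame [-17.9, 70, 87] mm, 22 mm off the bed. Axes as the rack's (level). Lanes are 56 mm wide between blue guide blocks, 14 mm wide, 18 mm high off the bed, beside the heads only; beside the waist the bed is bare, with room for fingers.
- rack_lane_right (a point): The same point of the right lane: rack frame [-17.9, -70, 87] mm. Axes as the rack's.
- sprinkle_jar: White sprinkle jar, 72 mm wide, 109 mm high, standing right of the rack; origin at the centre of its underside.
- tub_mag: Magenta tub with a blue lid, 107 mm wide, 70 mm high, left of the rack; origin at the centre of its underside.
- gel_pot: Small pot of green paste colour with a white lid, 45 mm wide, 39 mm high, between the two tampers; origin at the centre of its underside.

How it is judged (in metres and radians):
At the end, for the whole second after the job is handed in: Both loose tampers lie one in each outer lane, heavy head low (the upper half of the bed carries under 0.8 N of each), flat within 0.1 rad of the slope, within 9 mm of the lane's middle, lower end within 10 mm of the foot ledge, released and at rest ((angle between tamper_a_mid's own x axis and vertical between 0.947 and 1.147 rad or angle between tamper_a_mid's own x axis and vertical between 1.994 and 2.194 rad) and contact force between rack_upper and tamper_a below 0.8 N and x of tamper_a_mid in the frame of rack between -0.026 and -0.009 m and z of tamper_a_mid in the frame of rack between 0.08 and 0.099 m and (y of tamper_a_mid in the frame of rack between 0.061 and 0.079 m or y of tamper_a_mid in the frame of rack between -0.079 and -0.061 m) and linear speed of each of tamper_a, tamper_b below 0.02 m/s and contact force between the fingers and tamper_a below 0.1 N and (angle between tamper_b_mid's own x axis and vertical between 0.947 and 1.147 rad or angle between tamper_b_mid's own x axis and vertical between 1.994 and 2.194 rad) and contact force between rack_upper and tamper_b below 0.8 N and x of tamper_b_mid in the frame of rack between -0.026 and -0.009 m and z of tamper_b_mid in the frame of rack between 0.08 and 0.099 m and (y of tamper_b_mid in the frame of rack between 0.061 and 0.079 m or y of tamper_b_mid in the frame of rack between -0.079 and -0.061 m) and contact force between the fingers and tamper_b below 0.1 N); the robot touches nothing.
It fails at once if the tamper already in the rack is disturbed (moved more than 20 mm) (distance of tamper_c_mid from where it was at the start of the episode above 0.02 m).
It fails at once if the sprinkle jar is disturbed (moved more than 20 mm) (distance of sprinkle_jar from where it was at the start of the episode above 0.02 m).
It fails at once if the magenta tub is disturbed (moved more than 20 mm) (distance of tub_mag from where it was at the start of the episode above 0.02 m).
It fails at once if the green paste pot is disturbed (moved more than 20 mm) (distance of gel_pot from where it was at the start of the episode above 0.02 m).
It also fails if it takes over 56 s, if anything falls off the work surface, if the arm or the gripper's body presses on something with over 40 N, if the wrist force passes 120 N, or if a joint passes its speed limit or range.

## Working session

There is one attempt and no reset: what is moved stays moved. The work goes in short steps, Python scripts to look and compute and a tool call to move; the robot and the scene stay as the last step left them, time stands still between calls to the robot, and variables do not carry over. Pictures are saved under pics/ and viewed, at most 10 in all, crops included, and the job is handed in when it is done.

Besides the shell and the picture viewer there is one more tool, called after "Call:" in YAML: its name, and indented under it one key for each argument. arm_command: Moves the arm, as the interface text tells. Its arguments: {"type":"object","properties":{"deltas":{"type":"array"}},"required":["deltas"]}

```bash
mkdir -p pics; python3 - <<'E'
from station import sense,capture,tip_reach
import cv2,numpy as np
s=sense();print(tip_reach,{k:np.round(v,3).tolist() for k,v in s.items()})
ims=[]
for n in("scene","top"):
    c=capture(n);cv2.imwrite(f"pics/{n}0.png",c["pixels"]);print({k:v for k,v in c.items() if k!="pixels"})
E
```

```text
0.019 {'time_s': 0.0, 'joints': [-57.031, 22.089, 0.379, -0.029, -68.409, -14.818], 'joint_velocities': [0.007, -0.079, -0.063, -0.044, -0.012, 0.016], 'effort': [0.0, -39.066, 18.741, 4.22, 0.011, -0.0], 'tcp_pos': [0.195, -0.593, 0.24], 'ee_rot': [[-0.95, -0.311, -0.001], [-0.311, 0.95, 0.002], [0.0, 0.002, -1.0]], 'wrist_force': [0.141, -0.166, -0.288], 'moment': [-0.036, 0.033, 0.004], 'gripper_force': 0.0, 'gripper_width': 0.999}
{'fovy': 53.48173855289055, 'cx': 277.0652824375112, 'cy': 206.1116936065074, 'k1': 0.04357801525065781, 'rvec': array([ 0.80551469, -2.59792111,  1.03715483]), 'tvec': array([0.45211522, 0.28525749, 0.84457299])}
{'fovy': 57.33333481252815, 'cx': 287.5937489969544, 'cy': 209.02581843166007, 'k1': -0.023112488223195737, 'rvec': array([ 2.16278499, -2.10696142,  0.21751073]), 'tvec': array([-0.01482695,  0.53497888,  0.92971759])}
```

View pics/scene0.png

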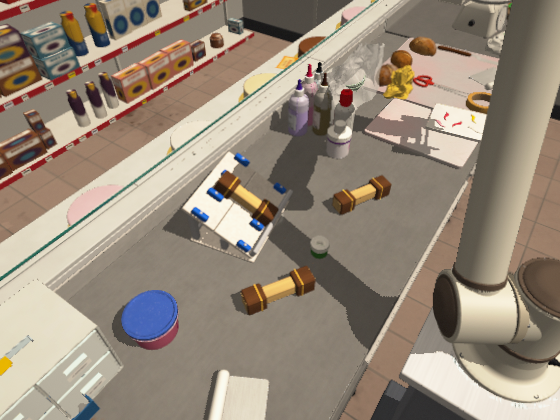

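View pics/top0.png

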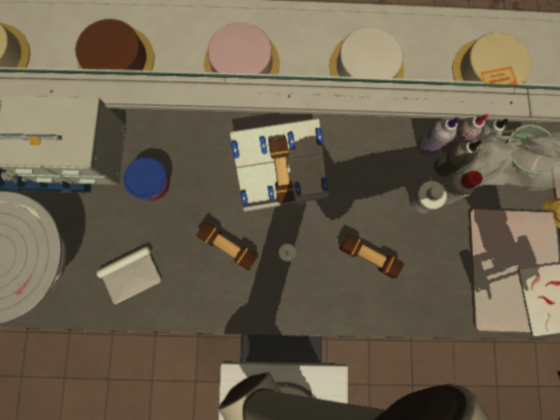

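The scene shows tampers at about (278,289) and (362,194), the rack with tamper C at (240,205), and the pot at (319,246). In the top view the loose tampers are at (227,245) and (372,256), the rack at (280,165) with blue guides, the pot at (287,253), the jar at (432,195) and the tub at (147,178).

```bash
cat > h.py <<'E'
import cv2,numpy as np
from station import sense,capture
class Cam:
    def __init__(s,n):
        c=capture(n);s.im=c["pixels"];h=s.im.shape[0];f=h/2/np.tan(np.radians(c["fovy"]/2))
        s.K=np.array([[f,0,c["cx"]],[0,f,c["cy"]],[0,0,1]]);s.d=np.array([c["k1"],0,0,0,0.]);s.rv=c["rvec"];s.R=cv2.Rodrigues(c["rvec"])[0];s.t=c["tvec"];s.o=-s.R.T@s.t
    def pt(s,uv,z):
        q=cv2.undistortPoints(np.array(uv,float).reshape(-1,1,2),s.K,s.d).reshape(-1,2)
        r=np.c_[q,np.ones(len(q))]@s.R
        return s.o+r*((np.reshape(z,(-1,1))-s.o[2])/r[:,2:])
    def px(s,p): return cv2.projectPoints(np.array(p,float).reshape(-1,1,3),s.rv,s.t,s.K,s.d)[0].reshape(-1,2)
    def hsv(s): return cv2.cvtColor(s.im,cv2.COLOR_BGR2HSV)
def blobs(m,lo):
    n,l,st,c=cv2.connectedComponentsWithStats(m.astype(np.uint8))
    return [(c[i],st[i,4],l==i) for i in range(1,n) if st[i,4]>=lo]
E
python3 - <<'E'
from h import *
for n in("top","scene"):
    c=Cam(n);H=c.hsv();h,s,v=[H[...,i].astype(int) for i in range(3)]
    print(n,"cam",c.o.round(3))
    w=((h<28)&(s>100)&(v>40))
    w=cv2.morphologyEx(w.astype(np.uint8),cv2.MORPH_CLOSE,np.ones((5,5)))
    for ce,a,m in blobs(w,300):
        if (100<ce[1]<310) and (180<ce[0]<430):
            r=cv2.minAreaRect(np.argwhere(m)[:,::-1].astype(np.float32))
            b=c.pt(cv2.boxPoints(r),.03); e=np.linalg.norm(np.diff(np.r_[b,b[:1]],axis=0),axis=1)
            i=np.argmax(e[:2]);d=b[i+1]-b[i]
            print("wood",ce.round(1),a,"rectc",c.pt([r[0]],.03).round(4),"sz",e[:2].round(3),"yaw",np.degrees(np.arctan2(d[1],d[0])).round(1))
            mm=m&(v>150)
            print("   pale",c.pt([np.argwhere(mm).mean(0)[::-1]],.03).round(4),mm.sum())
    bl=(h>100)&(h<130)&(s>150)&(v>60)
    for ce,a,m in blobs(bl,12):
        if 110<ce[1]<260 and 180<ce[0]<340: print("blue",ce.round(1),a,c.pt([ce,ce],[.055,.112])[:,:2].round(4).tolist())
E
```

```text
top cam [0.357 0.017 1.011]
wood [280.8 166.5] 910 rectc [[0.6465 0.0159 0.03  ]] sz [0.05 0.18] yaw -170.9
   pale [[0.6417 0.0169 0.03  ]] 292
wood [226.9 245.7] 1031 rectc [[0.44   0.1516 0.03  ]] sz [0.049 0.166] yaw -121.9
   pale [[0.4396 0.1528 0.03  ]] 255
wood [371.7 255.6] 1094 rectc [[ 0.4233 -0.2185  0.03  ]] sz [0.054 0.168] yaw -116.8
   pale [[ 0.4238 -0.2198  0.03  ]] 261
blue [318.4 131.6] 25 [[0.7439, -0.0771], [0.7209, -0.0715]]
blue [290.6 135.6] 19 [[0.7304, -0.0039], [0.7081, -0.0026]]
blue [262.4 140.1] 17 [[0.7157, 0.0696], [0.6944, 0.0665]]
blue [233.8 144.5] 22 [[0.701, 0.1436], [0.6805, 0.136]]
blue [235.6 154.1] 15 [[0.6751, 0.1377], [0.6561, 0.1305]]
blue [269.9 189.2] 12 [[0.5844, 0.0457], [0.5708, 0.044]]
blue [242.6 193.2] 16 [[0.5717, 0.1147], [0.5589, 0.1089]]
scene cam [0.151 0.563 0.812]
wood [245.9 197.9] 1253 rectc [[ 0.6662 -0.0248  0.03  ]] sz [0.084 0.219] yaw 167.5
   pale [[ 0.6705 -0.0349  0.03  ]] 359
wood [361.  194.2] 1078 rectc [[ 0.4221 -0.209   0.03  ]] sz [0.189 0.086] yaw -117.2
   pale [[ 0.4211 -0.218   0.03  ]] 362
wood [277.4 289.5] 1673 rectc [[0.4375 0.1568 0.03  ]] sz [0.174 0.071] yaw -121.6
   pale [[0.439 0.155 0.03 ]] 624
blue [241.3 159.5] 84 [[0.7547, -0.1205], [0.7092, -0.069]]
blue [279.1 187.8] 64 [[0.6017, -0.0855], [0.5678, -0.0366]]
blue [215.  194.1] 98 [[0.7257, 0.027], [0.6824, 0.0674]]
blue [199.4 214.1] 99 [[0.7114, 0.1025], [0.6692, 0.1372]]
blue [256.5 224.4] 78 [[0.5747, 0.0502], [0.5428, 0.0889]]
blue [243.2 245.6] 75 [[0.5613, 0.1196], [0.5304, 0.153]]
```

```bash
python3 - <<'E'
from h import *
t=Cam("top");s=Cam("scene")
a=cv2.resize(t.im[115:215,222:335],None,fx=3.5,fy=3.5,interpolation=cv2.INTER_CUBIC)
b=cv2.resize(s.im[145:260,180:295],None,fx=3.4,fy=3.4,interpolation=cv2.INTER_CUBIC)
h=max(a.shape[0],b.shape[0]);o=np.zeros((h,a.shape[1]+b.shape[1],3),np.uint8);o[:a.shape[0],:a.shape[1]]=a;o[:b.shape[0],a.shape[1]:]=b
cv2.imwrite("pics/rack.png",o)
E
```

```text
(no output)
```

View pics/rack.png

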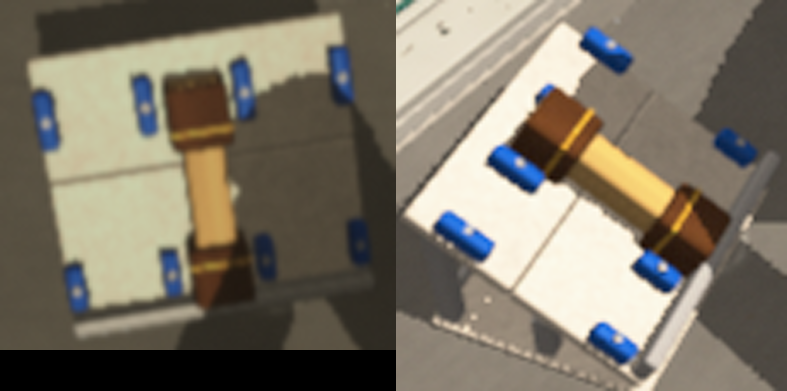

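The zoomed crop shows all eight guides, the bed's top edge at crop (30,62)–(338,13) and its mid seam at (50,184)–(352,135). Tamper C sits against the ledge.

```bash
cat >> h.py <<'E'
def fit2(P,Q):  # rigid 2D: Q = R P + t
    p,q=P.mean(0),Q.mean(0);A=(P-p);B=(Q-q)
    th=np.arctan2((A[:,0]*B[:,1]-A[:,1]*B[:,0]).sum(),(A*B).sum());R=np.array([[np.cos(th),-np.sin(th)],[np.sin(th),np.cos(th)]])
    return th,q-R@p,R
E
python3 - <<'E'
from h import *
t=Cam("top")
cr=[(30,62),(338,13),(50,184),(352,135)]+[(45,120),(145,105),(243,88),(342,73)]+[(77,287),(171,271),(265,256),(359,242)]
ys=[.105,.035,-.035,-.105]
M=[(.0866,.112,.122),(.0866,-.112,.122),(0,.112,.072),(0,-.112,.072)]+[(.0339,y,.1123) for y in ys]+[(-.0657,y,.0548) for y in ys]
M=np.array(M);uv=np.array(cr)/3.5+[222,115]-.35
Q=t.pt(uv,M[:,2])[:,:2];th,o,R=fit2(M[:,:2],Q)
print("yaw",np.degrees(th).round(2),"orig",o.round(4));print(((Q-o)@R-M[:,:2]).round(4).tolist())
for n,y in(("L",.07),("R",-.07)): print(n,(R@[-.0179,y]+o).round(4))
for n,p in(("scene",[(361,194),(277.4,289.5)]),):
    pass
# pot
c=t;H=c.hsv();print("pot",t.pt([(287.5,253)],.039).round(3))
E
```

```text
yaw 11.2 orig [0.6517 0.0227]
[[-0.0077, -0.0029], [-0.0066, 0.002], [0.0049, -0.0005], [0.0056, 0.0005], [0.0049, 0.0006], [0.0044, -0.0001], [0.0056, -0.0001], [0.0053, -0.0011], [-0.004, -0.0004], [-0.0036, 0.0004], [-0.0038, 0.0008], [-0.0048, 0.0008]]
L [0.6205 0.0878]
R [ 0.6477 -0.0495]
pot [[ 0.424 -0.003  0.039]]
```

```bash
cat >> h.py <<'E'
from scipy.spatial.transform import Rotation as Ro
def Rdown(yaw,tilt=0):
    # tool x at yaw, pointing down; tilt (deg) about tool y
    a=np.radians(yaw);X=np.array([np.cos(a),np.sin(a),0]);Z=np.array([0,0,-1.])
    return np.c_[X,np.cross(Z,X),Z]@Ro.from_rotvec([0,np.radians(tilt),0]).as_matrix()
def delta(p,R):
    s=sense();R0=np.array(s["ee_rot"]);d=R0.T@(np.array(p)-s["tcp_pos"])*100
    r=Ro.from_matrix(R0.T@R).as_rotvec()
    print("t",round(s["time_s"],2),"rot",r.round(3),"shift",d.round(2),"F",np.round(s["wrist_force"],2),"M",np.round(s["moment"],3),"w",round(s["gripper_width"],3),"j",np.round(s["joints"],0),"yaw",np.degrees(np.arctan2(R0[1,0],R0[0,0])).round(1),"p",np.round(s["tcp_pos"],4))
E
python3 -c "
from h import *
delta([.4225,-.219,.10],Rdown(-117))"
```

```text
t 0.35 rot [ 0.001  0.    -0.783] shift [-33.32  28.51  14.14] F [-0.21  0.2  -0.37] M [ 0.016 -0.033  0.036] w 0.994 j [-57.  22.   0.  -0. -68. -15.] yaw -161.9 p [ 0.1947 -0.5938  0.2413]
```

Call:
arm_command:
  deltas:
    - [0,0,-0.78,-33.3,28.5,14,-0.3]
    - [0,0,-0.78,-33.3,28.5,14,-0.3]
    - [0,0,-0.78,-33.3,28.5,14,-0.3]
    - [0,0,-0.78,-33.3,28.5,14,-0.3]
    - [0,0,-0.78,-33.3,28.5,14,-0.3]
    - [0,0,-0.78,-33.3,28.5,14,-0.3]
    - [0,0,-0.78,-33.3,28.5,14,-0.3]
    - [0,0,-0.78,-33.3,28.5,14,-0.3]

```text
time_s: 1.02
tcp_pos: [0.3604, -0.3209, 0.14]
ee_rot: [[-0.455, -0.89, 0.001], [-0.89, 0.455, -0.001], [0.0, -0.001, -1.0]]
wrist_force: [0.6, -1.4, -0.2]
gripper_width: 0.655
gripper_force: 0.0
```

```bash
python3 -c "
from h import *
delta([.4225,-.219,.08],Rdown(-117))"
```

```text
t 1.02 rot [-0.001 -0.    -0.002] shift [-11.9   -0.88   6.  ] F [ 0.63 -1.38 -0.22] M [ 0.018  0.008 -0.017] w 0.655 j [-22.  14. -27.   0. -48.  -5.] yaw -117.1 p [ 0.3604 -0.3209  0.14  ]
```

Call:
arm_command:
  deltas:
    - [0,0,0,-10,-0.9,2,-0.3]
    - [0,0,0,-10,-0.9,2,-0.3]
    - [0,0,0,-10,-0.9,2,-0.3]
    - [0,0,0,-10,-0.9,2,-0.3]
    - [0,0,0,-10,-0.9,2,-0.3]

```text
time_s: 1.43
tcp_pos: [0.4138, -0.2368, 0.1201]
ee_rot: [[-0.454, -0.891, -0.0], [-0.891, 0.454, -0.0], [0.0, 0.0, -1.0]]
wrist_force: [-0.4, -0.3, 0.4]
gripper_width: 0.648
gripper_force: 0.0
```

```bash
python3 - <<'E'
from h import *
delta([.4225,-.219,.024],Rdown(-117))
for n in("scene",):
    c=Cam(n);g=c.px([sense()["tcp_pos"]])[0];print(g)
    x,y=int(g[0]),int(g[1]);cv2.imwrite("pics/g1.png",cv2.resize(c.im[y-80:y+80,x-100:x+100],None,fx=3,fy=3))
E
```

```text
t 1.43 rot [ 0. -0. -0.] shift [-1.98  0.03  9.61] F [-0.35 -0.33  0.41] M [ 0.011  0.1   -0.05 ] w 0.648 j [-10.  15. -29.   0. -45. -17.] yaw -117.0 p [ 0.4138 -0.2368  0.1201]
[374.42047203 163.48500448]
```

View pics/g1.png

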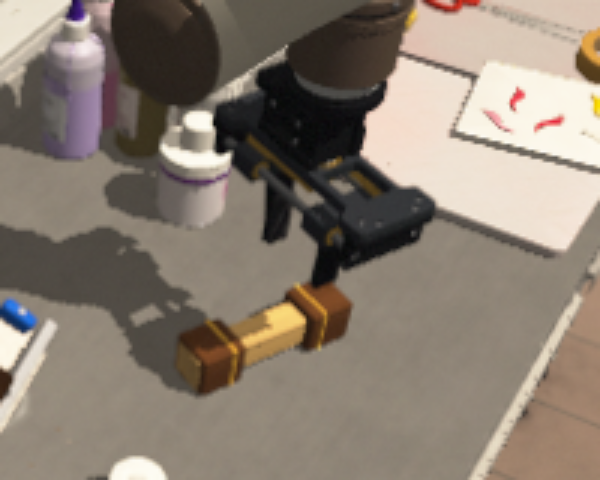

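The gripper is aligned with the right tamper and clear of the jar; the waist is ahead and below. I'll descend and grip.

Call:
arm_command:
  deltas:
    - [0,0,0,-2,0,3,-0.3]
    - [0,0,0,-2,0,6,-0.3]
    - [0,0,0,-2,0,9.6,-0.3]
    - [0,0,0,-2,0,9.6,-0.3]
    - [0,0,0,-2,0,9.6,1]
    - [0,0,0,-2,0,9.6,1]
    - [0,0,0,-2,0,9.6,1]
    - [0,0,0,-2,0,9.6,1]

```text
time_s: 2.15
tcp_pos: [0.4225, -0.2204, 0.0252]
ee_rot: [[-0.457, -0.889, 0.002], [-0.889, 0.457, -0.0], [-0.001, -0.002, -1.0]]
wrist_force: [0.2, 0.8, -0.2]
gripper_width: 0.433
gripper_force: 0.0
```

Call:
arm_command:
  deltas:
    - [0,0,0,0,0,0,1]
    - [0,0,0,0,0,-3,1]
    - [0,0,0,0,0,-7,1]
    - [0,0,0,0,0,-7,1]
    - [0,0,0,0,0,-7,1]
    - [0,0,0,0,0,-7,1]

```text
time_s: 2.65
tcp_pos: [0.4213, -0.2195, 0.0939]
ee_rot: [[-0.457, -0.889, -0.001], [-0.889, 0.457, 0.001], [-0.0, 0.001, -1.0]]
wrist_force: [0.3, 1.5, -2.8]
gripper_width: 0.343
gripper_force: 30.0
```

```bash
python3 - <<'E'
from h import *
delta([.4225,-.219,.15],Rdown(-117))
E
```

```text
t 2.65 rot [ 0.001  0.    -0.004] shift [-0.1  -0.07 -5.61] F [ 0.3   1.46 -2.75] M [-0.092  0.145 -0.   ] w 0.343 j [ -8.  18. -31.  -0. -41. -19.] yaw -117.2 p [ 0.4213 -0.2195  0.0939]
```

Call:
arm_command:
  deltas:
    - [0,0,0,0,0,-4,1]
    - [0,0,0,0,0,-6,1]
    - [0,0,0,0,0,-6,1]
    - [0,0,0,0,0,-6,1]
    - [0,0,0,0,0,-6,1]

```text
time_s: 3.07
tcp_pos: [0.4206, -0.2193, 0.152]
ee_rot: [[-0.457, -0.889, -0.005], [-0.889, 0.457, 0.002], [0.001, 0.005, -1.0]]
wrist_force: [-0.2, 0.0, -2.8]
gripper_width: 0.348
gripper_force: 30.0
```

```bash
python3 - <<'E'
from h import *
s=sense();F=np.array(s["wrist_force"]);M=np.array(s["moment"]);R0=np.array(s["ee_rot"])
print("M tool",(R0.T@M).round(3),"F",F.round(2),"-> heavy on tool x sign", -(R0.T@M)[1]/abs(F[2]))
th=np.radians(11.2)
for sg in(0,180):
    # tool z tilted 30 deg forward
    X=11.2+sg
    R=Rdown(X,-30 if sg==0 else 30);print(X,"z",R[:,2].round(2)); 
    delta([.6,-.06,.22],R)
c=Cam("scene");g=c.px([s["tcp_pos"]])[0];x,y=int(g[0]),int(g[1]);cv2.imwrite("pics/g2.png",cv2.resize(c.im[y-70:y+70,x-100:x+100],None,fx=3,fy=3))
E
```

```text
M tool [-0.128  0.137 -0.031] F [-0.23  0.03 -2.83] -> heavy on tool x sign -0.04843098802539772
11.2 z [-0.49 -0.1  -0.87]
t 3.07 rot [-0.581 -0.277 -2.18 ] shift [-22.37  -8.63  -6.86] F [-0.23  0.03 -2.83] M [-0.063  0.177  0.032] w 0.348 j [ -8.  13. -27.  -0. -50. -19.] yaw -117.2 p [ 0.4206 -0.2193  0.152 ]
191.2 z [-0.49 -0.1  -0.87]
t 3.07 rot [-0.231  0.485  0.88 ] shift [-22.37  -8.63  -6.86] F [-0.23  0.03 -2.83] M [-0.063  0.177  0.032] w 0.348 j [ -8.  13. -27.  -0. -50. -19.] yaw -117.2 p [ 0.4206 -0.2193  0.152 ]
```

View pics/g2.png

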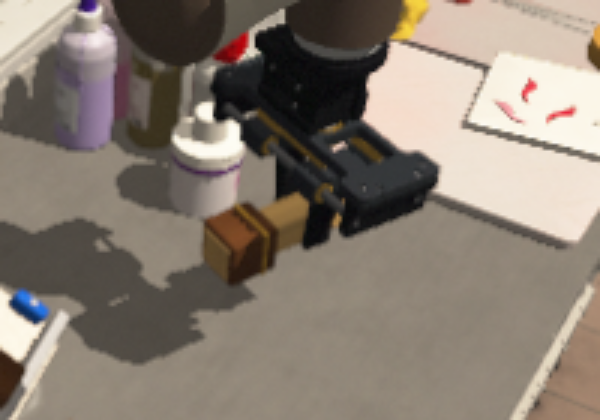

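Call:
arm_command:
  deltas:
    - [0,0,-1,0,0,-4,1]
    - [0,0,-1,0,0,-7,1]
    - [0,0,-1,0,0,-7,1]
    - [0,0,-1,0,0,-7,1]
    - [0,0,-1,0,0,-7,1]
    - [0,0,-1,0,0,-7,1]
    - [0,0,-1,0,0,-7,1]
    - [0,0,-1,0,0,-7,1]

```text
time_s: 3.78
tcp_pos: [0.4215, -0.2196, 0.222]
ee_rot: [[0.507, -0.862, -0.004], [-0.862, -0.507, 0.001], [-0.003, 0.003, -1.0]]
wrist_force: [0.3, 0.6, -2.0]
gripper_width: 0.339
gripper_force: 30.0
```

```bash
cat >> h.py <<'E'
th=np.radians(11.2);RO=np.array([.6520,.0227]);RR=np.array([[np.cos(th),-np.sin(th)],[np.sin(th),np.cos(th)]])
def lane(y,s,n):  # world point, s up-slope, n off-bed offset from seated centre
    x=-.0179+s*.866-n*.5;z=.087+s*.5+n*.866
    return np.r_[RR@[x,y]+RO,z]
E
python3 - <<'E'
from h import *
s=sense();R0=np.array(s["ee_rot"]);print("M tool",(R0.T@s["moment"]).round(3))
delta(lane(-.07,.006,.12),Rdown(11.2,30)); print(Rdown(11.2,30)[:,2].round(2),lane(-.07,0,0))
E
```

```text
M tool [-0.1    0.014 -0.061]
t 3.78 rot [ 0.323  0.459 -1.205] shift [ -4.97 -22.99   2.75] F [ 0.32  0.61 -2.  ] M [-0.062  0.079  0.062] w 0.339 j [ -8.   8. -21.  -0. -60.  38.] yaw -59.5 p [ 0.4215 -0.2196  0.222 ]
[ 0.49  0.1  -0.87] [ 0.64803731 -0.04944366  0.087     ]
```

Call:
arm_command:
  deltas:
    - [0.32,0.46,-1.2,-5,-23,0.5,1]
    - [0.32,0.46,-1.2,-5,-23,0.5,1]
    - [0.32,0.46,-1.2,-5,-23,0.5,1]
    - [0.32,0.46,-1.2,-5,-23,0.5,1]
    - [0.32,0.46,-1.2,-5,-23,0.5,1]
    - [0.32,0.46,-1.2,-5,-23,0.5,1]
    - [0.32,0.46,-1.2,-5,-23,0.5,1]
    - [0.32,0.46,-1.2,-5,-23,0.5,1]

```text
time_s: 4.45
tcp_pos: [0.5958, -0.0595, 0.2156]
ee_rot: [[0.913, -0.105, 0.393], [-0.119, -0.993, 0.01], [0.39, -0.056, -0.919]]
wrist_force: [-0.6, -0.6, -3.4]
gripper_width: 0.339
gripper_force: 30.0
```

```bash
python3 - <<'E'
from h import *
delta(lane(-.07,.006,.12),Rdown(11.2,30))
E
```

```text
t 4.45 rot [ 0.085  0.113 -0.295] shift [-0.97  0.19  1.93] F [-0.65 -0.57 -3.4 ] M [-0.108  1.291  0.025] w 0.339 j [ 12.  11. -26.   8. -31.  66.] yaw -7.4 p [ 0.5958 -0.0595  0.2156]
```

Call:
arm_command:
  deltas:
    - [0.08,0.11,-0.3,-1,0.2,1.9,1]
    - [0.08,0.11,-0.3,-1,0.2,1.9,1]
    - [0.08,0.11,-0.3,-1,0.2,1.9,1]
    - [0.08,0.11,-0.3,-1,0.2,1.9,1]
    - [0.08,0.11,-0.3,-1,0.2,1.9,1]
    - [0.08,0.11,-0.3,-1,0.2,1.9,1]

```text
time_s: 4.95
tcp_pos: [0.5943, -0.0618, 0.1967]
ee_rot: [[0.851, 0.188, 0.49], [0.165, -0.982, 0.09], [0.498, 0.004, -0.867]]
wrist_force: [-1.2, 0.3, -2.1]
gripper_width: 0.341
gripper_force: 30.0
```

```bash
python3 - <<'E'
from h import *
delta(lane(-.07,.006,.03),Rdown(11.2,30))
c=Cam("scene");g=c.px([sense()["tcp_pos"]])[0];x,y=int(g[0]),int(g[1]);print(g);cv2.imwrite("pics/g3.png",cv2.resize(c.im[y-70:y+90,x-100:x+100],None,fx=3,fy=3))
E
```

```text
t 4.95 rot [ 0.007  0.002 -0.004] shift [-0.1  -0.23  9.26] F [-1.2   0.33 -2.06] M [-0.351  1.384  0.037] w 0.341 j [  9.  11. -28.  -2. -21.  93.] yaw 10.9 p [ 0.5943 -0.0618  0.1967]
[275.54158346 150.84425156]
```

View pics/g3.png

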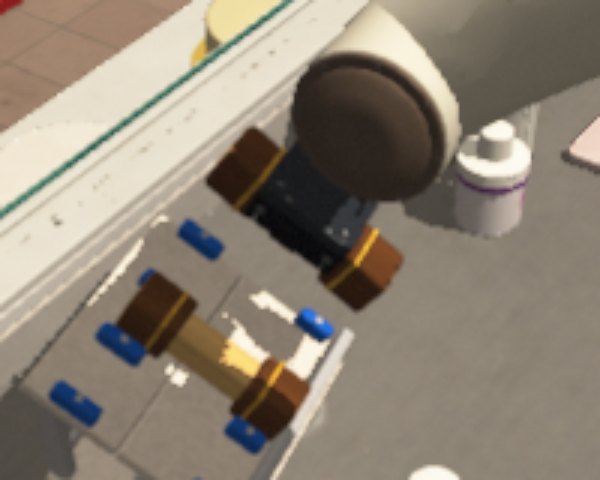

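The held tamper hangs above the right lane at crop (305,215), parallel to C. I'm descending square to the bed.

Call:
arm_command:
  deltas:
    - [0,0,0,0,-0.2,4,1]
    - [0,0,0,0,-0.2,7,1]
    - [0,0,0,0,-0.2,9,1]
    - [0,0,0,0,-0.2,10,1]
    - [0,0,0,0,-0.2,10.5,1]
    - [0,0,0,0,-0.2,11,1]
    - [0,0,0,0,-0.2,11,1]

```text
time_s: 5.58
tcp_pos: [0.6483, -0.0496, 0.1027]
ee_rot: [[0.85, 0.189, 0.492], [0.166, -0.982, 0.091], [0.5, 0.005, -0.866]]
wrist_force: [-0.5, -0.0, -2.5]
gripper_width: 0.345
gripper_force: 30.0
```

```bash
python3 - <<'E'
from h import *
delta(lane(-.07,0,0),Rdown(11.2,30))
E
```

```text
t 5.58 rot [ 0.006 -0.    -0.002] shift [-0.8  -0.03  1.35] F [-0.54 -0.01 -2.54] M [-0.339  1.489  0.055] w 0.345 j [ 10.  23. -27.  -2. -10.  94.] yaw 11.1 p [ 0.6483 -0.0496  0.1027]
```

Call:
arm_command:
  deltas:
    - [0,0,0,0,0,0.4,1]
    - [0,0,0,0,0,0.7,1]
    - [0,0,0,0,0,0.9,1]
    - [0,0,0,0,0,1.0,1]
    - [0,0,0,0,0,1.0,1]

```text
time_s: 6.0
tcp_pos: [0.6534, -0.049, 0.0977]
ee_rot: [[0.848, 0.19, 0.495], [0.166, -0.982, 0.092], [0.504, 0.004, -0.864]]
wrist_force: [-12.8, 0.7, 16.1]
gripper_width: 0.343
gripper_force: 30.0
```

```bash
python3 - <<'E'
from h import *
delta(lane(-.07,0,0),Rdown(11.2,30))
E
```

```text
t 6.0 rot [ 0.006 -0.004 -0.002] shift [-1.   -0.06  0.65] F [-12.76   0.74  16.14] M [0.578 2.139 0.603] w 0.343 j [ 10.  24. -27.  -3.  -9.  94.] yaw 11.1 p [ 0.6534 -0.049   0.0977]
```

Call:
arm_command:
  deltas:
    - [0,0,0,0,0,-0.3,1]
    - [0,0,0,-0.5,0,-0.2,1]
    - [0,0,0,-0.9,0,-0.2,1]
    - [0,0,0,-1.3,0,-0.2,1]
    - [0,0,0,-1.5,0,-0.2,1]
    - [0,0,0,-1.5,0,-0.2,1]

```text
time_s: 6.5
tcp_pos: [0.6442, -0.0522, 0.0924]
ee_rot: [[0.847, 0.194, 0.496], [0.167, -0.981, 0.097], [0.505, 0.001, -0.863]]
wrist_force: [5.3, 3.4, 4.7]
gripper_width: 0.343
gripper_force: 30.0
```

```bash
python3 - <<'E'
from h import *
s=sense();print("F tool",(np.array(s["ee_rot"]).T@s["wrist_force"]).round(1))
delta(lane(-.07,0,0),Rdown(11.2,30))
E
```

```text
F tool [ 7.4 -2.3 -1.1]
t 6.5 rot [ 0.001 -0.006 -0.   ] shift [ 0.1  -0.2   0.68] F [5.32 3.35 4.68] M [ 0.54  -0.744  0.081] w 0.343 j [  9.  24. -27.  -6.  -9.  98.] yaw 11.2 p [ 0.6442 -0.0522  0.0924]
```

Call:
arm_command:
  deltas:
    - [0,0,0,0,-0.2,0.2,1]
    - [0,0,0,0,-0.2,0.2,1]
    - [0,0,0,0,-0.2,0.2,0]
    - [0,0,0,0,-0.2,0.2,0]
    - [0,0,0,0,-0.2,0.2,0]
    - [0,0,0,0,-0.2,0,0]
    - [0,0,0,0,-0.2,0,0]

```text
time_s: 7.08
tcp_pos: [0.6394, -0.0515, 0.0888]
ee_rot: [[0.852, 0.193, 0.487], [0.167, -0.981, 0.097], [0.497, -0.001, -0.868]]
wrist_force: [-1.1, 0.3, 0.8]
gripper_width: 0.488
gripper_force: 0.0
```

Call:
arm_command:
  deltas:
    - [0,0,0,0,0,-2,0]
    - [0,0,0,0,0,-6,0]
    - [0,0,0,0,0,-10,0]
    - [0,0,0,0,0,-13,0]
    - [0,0,0,-6,0,-16,0]
    - [0,0,0,-10,0,-16,0]
    - [0,0,0,-14,0,-16,0]
    - [0,0,0,-14,0,-16,0]

```text
time_s: 7.75
tcp_pos: [0.4365, -0.091, 0.1559]
ee_rot: [[0.854, 0.191, 0.484], [0.165, -0.982, 0.097], [0.493, -0.003, -0.87]]
wrist_force: [-0.3, 0.0, -1.1]
gripper_width: 0.498
gripper_force: 0.0
```

```bash
python3 - <<'E'
from h import *
delta([.4395,.1535,.15],Rdown(58))
delta([.4395,.1535,.15],Rdown(-122))
t=Cam("top");s=Cam("scene")
a=cv2.resize(t.im[110:220,222:335],None,fx=3.5,fy=3.5,interpolation=cv2.INTER_CUBIC)
b=cv2.resize(s.im[145:255,180:295],None,fx=3.4,fy=3.4,interpolation=cv2.INTER_CUBIC)
h=max(a.shape[0],b.shape[0]);o=np.zeros((h,a.shape[1]+b.shape[1],3),np.uint8);o[:a.shape[0],:a.shape[1]]=a;o[:b.shape[0],a.shape[1]:]=b
cv2.imwrite("pics/rack1.png",o)
E
```

```text
t 7.75 rot [ 0.208 -0.488 -0.802] shift [  3.99 -23.95   3.02] F [-0.3   0.05 -1.08] M [-0.304  1.24   0.029] w 0.498 j [  8.   0. -46.  -7. -14.  99.] yaw 10.9 p [ 0.4365 -0.091   0.1559]
t 7.75 rot [-0.597 -0.255  2.258] shift [  3.99 -23.95   3.02] F [-0.3   0.05 -1.08] M [-0.304  1.24   0.029] w 0.498 j [  8.   0. -46.  -7. -14.  99.] yaw 10.9 p [ 0.4365 -0.091   0.1559]
```

View pics/rack1.png

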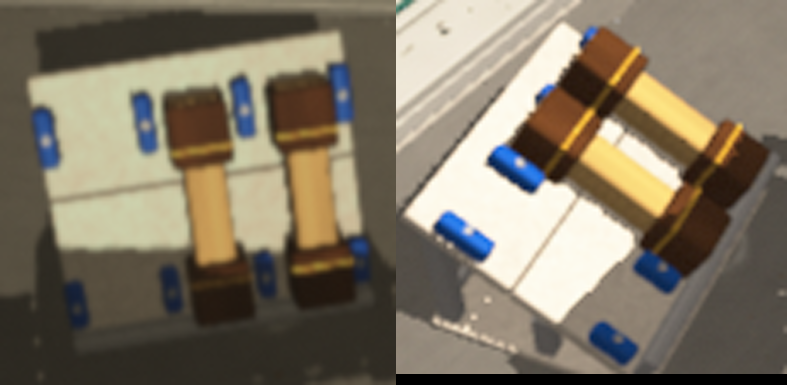

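Both views show the first tamper in the right lane against the ledge, lying like C and slightly toward its outer guide (crop x 302–322 at top left).

Call:
arm_command:
  deltas:
    - [0.21,-0.49,-0.8,4,-24,3,-0.3]
    - [0.21,-0.49,-0.8,4,-24,3,-0.3]
    - [0.21,-0.49,-0.8,4,-24,3,-0.3]
    - [0.21,-0.49,-0.8,4,-24,3,-0.3]
    - [0.21,-0.49,-0.8,4,-24,3,-0.3]
    - [0.21,-0.49,-0.8,4,-24,3,-0.3]
    - [0.21,-0.49,-0.8,4,-24,3,-0.3]
    - [0.21,-0.49,-0.8,4,-24,3,-0.3]

```text
time_s: 8.52
tcp_pos: [0.4471, 0.1586, 0.1532]
ee_rot: [[0.522, 0.853, 0.002], [0.853, -0.522, -0.001], [0.001, 0.002, -1.0]]
wrist_force: [0.7, -0.3, -0.7]
gripper_width: 0.648
gripper_force: 0.0
```

```bash
cat >> h.py <<'E'
def meas(lanes):
    # waist-top centroid per lane, rays onto the plane 15 mm above the tampers' axis, in rack frame
    for n in("top","scene"):
        c=Cam(n);H=c.hsv();pale=(H[...,0]<28)&(H[...,1]>90)&(H[...,2]>110)
        N=np.r_[RR@[-.5,0],.866]
        for y in lanes:
            P0=lane(y,0,.015);ctr=c.px([P0])[0]
            uv=np.argwhere(pale)[:,::-1].astype(float);q=cv2.undistortPoints(uv.reshape(-1,1,2),c.K,c.d).reshape(-1,2)
            r=np.c_[q,np.ones(len(q))]@c.R;P=c.o+r*(((P0-c.o)@N)/(r@N))[:,None]
            L=np.c_[(P[:,:2]-RO)@RR,P[:,2]];s=(L-[-.0179-.0075,y,.087+.013])@[.866,0,.5];e=L[:,1]-y
            k=(abs(s)<.055)&(abs(e)<.03);
            print(n,"lane",y,"n",k.sum(),"s",np.round([s[k].min(),s[k].mean(),s[k].max()],4),"y",np.round([e[k].mean(),np.percentile(e[k],3),np.percentile(e[k],97)],4))
E
python3 - <<'E'
from h import *
delta([.4395,.1535,.10],Rdown(58))
meas([-.07,0])
E
```

```text
t 8.52 rot [ 0.002 -0.001  0.009] shift [-0.83 -0.39  5.32] F [ 0.72 -0.34 -0.65] M [-0.152  0.016  0.013] w 0.648 j [ 39.  13. -27.   0. -50. 109.] yaw 58.5 p [0.4471 0.1586 0.1532]
top lane -0.07 n 389 s [-0.0549 -0.0015  0.0434] y [-0.0039 -0.0186  0.0109]
top lane 0 n 396 s [-0.0547 -0.0014  0.0435] y [ 0.0001 -0.0152  0.0147]
scene lane -0.07 n 11 s [0.0397 0.0469 0.0546] y [0.0076 0.0017 0.0118]
scene lane 0 n 187 s [0.0142 0.0373 0.055 ] y [-0.0027 -0.0241  0.015 ]
```

The first tamper is at s equal to C's and 4 mm off the lane's middle, inside tolerance. Next is the left tamper.

Call:
arm_command:
  deltas:
    - [0,0,0,-0.8,-0.4,0,-0.3]
    - [0,0,0,-0.8,-0.4,4,-0.3]
    - [0,0,0,-0.8,-0.4,7,-0.3]
    - [0,0,0,-0.8,-0.4,7,-0.3]
    - [0,0,0,-0.8,-0.4,7,-0.3]

```text
time_s: 9.03
tcp_pos: [0.4364, 0.1485, 0.0824]
ee_rot: [[0.531, 0.847, 0.0], [0.847, -0.531, -0.003], [-0.002, 0.002, -1.0]]
wrist_force: [0.5, -0.3, -0.6]
gripper_width: 0.651
gripper_force: 0.0
```

```bash
python3 - <<'E'
from h import *
delta([.4395,.1535,.024],Rdown(58))
E
```

```text
t 9.03 rot [ 0.002  0.002 -0.002] shift [ 0.6  -0.01  5.84] F [ 0.53 -0.3  -0.57] M [-0.115  0.017 -0.038] w 0.651 j [ 39.  17. -34.   0. -39. 109.] yaw 57.9 p [0.4364 0.1485 0.0824]
```

Call:
arm_command:
  deltas:
    - [0,0,0,0.6,0,3,-0.3]
    - [0,0,0,0.6,0,5.9,-0.3]
    - [0,0,0,0.6,0,5.9,-0.3]
    - [0,0,0,0.6,0,5.9,1]
    - [0,0,0,0.6,0,5.9,1]
    - [0,0,0,0.6,0,5.9,1]
    - [0,0,0,0.6,0,5.9,1]
    - [0,0,0,0.6,0,5.9,1]

```text
time_s: 9.7
tcp_pos: [0.4417, 0.1556, 0.0252]
ee_rot: [[0.53, 0.848, 0.005], [0.848, -0.53, 0.001], [0.004, 0.003, -1.0]]
wrist_force: [1.4, -0.9, 1.0]
gripper_width: 0.36
gripper_force: 0.0
```

Call:
arm_command:
  deltas:
    - [0,0,0,0,0,0,1]
    - [0,0,0,0,0,-4,1]
    - [0,0,0,0,0,-8,1]
    - [0,0,0,0,0,-12,1]
    - [0,0,0,0,0,-13,1]
    - [0,0,0,0,0,-13,1]
    - [0,0,0,0,0,-13,1]
    - [0,0,0,0,0,-13,1]

```text
time_s: 10.37
tcp_pos: [0.4393, 0.1543, 0.152]
ee_rot: [[0.531, 0.848, -0.001], [0.848, -0.531, -0.002], [-0.002, 0.0, -1.0]]
wrist_force: [0.5, -0.3, -2.8]
gripper_width: 0.349
gripper_force: 30.0
```

```bash
python3 - <<'E'
from h import *
s=sense();print("M tool",(np.array(s["ee_rot"]).T@s["moment"]).round(3))
delta(lane(.07,.006,.12),Rdown(11.2,30))
delta(lane(.07,.006,.12),Rdown(191.2,-30))
E
```

```text
M tool [-0.014 -0.082  0.016]
t 10.37 rot [-0.212  0.496  0.797] shift [ 0.24 14.92 -4.18] F [ 0.48 -0.29 -2.81] M [-0.077  0.032 -0.016] w 0.349 j [ 39.  12. -29.   0. -50. 108.] yaw 57.9 p [0.4393 0.1543 0.152 ]
t 10.37 rot [-0.608 -0.26  -2.26 ] shift [ 0.24 14.92 -4.18] F [ 0.48 -0.29 -2.81] M [-0.077  0.032 -0.016] w 0.349 j [ 39.  12. -29.   0. -50. 108.] yaw 57.9 p [0.4393 0.1543 0.152 ]
```

```bash
cat > m.py <<'E'
from station import sense;import numpy as np
s=sense();R=np.array(s["ee_rot"]);print("Mt",(R.T@s["moment"]).round(3),"F",np.round(s["wrist_force"],2),"eff",np.round(s["effort"],2))
E
python3 m.py
```

```text
Mt [-0.014 -0.082  0.016] F [ 0.48 -0.29 -2.81] eff [ 4.000e-02 -2.856e+01  1.659e+01  3.770e+00 -1.000e-02 -0.000e+00]
```

Call:
arm_command:
  deltas:
    - [0,0,0,0,0,0,1]

```text
time_s: 10.45
tcp_pos: [0.4395, 0.1543, 0.1518]
ee_rot: [[0.53, 0.848, -0.001], [0.848, -0.53, -0.003], [-0.003, 0.001, -1.0]]
wrist_force: [-0.0, -0.4, -2.6]
gripper_width: 0.344
gripper_force: 30.0
```

```bash
python3 m.py
```

```text
Mt [-0.01  -0.089  0.006] F [-0.05 -0.42 -2.57] eff [  0.   -28.13  16.19   3.68  -0.05  -0.  ]
```

Call:
arm_command:
  deltas:
    - [0,0,0,0,0,0,1]

```text
time_s: 10.53
tcp_pos: [0.4399, 0.1546, 0.1521]
ee_rot: [[0.53, 0.848, -0.001], [0.848, -0.53, -0.003], [-0.003, 0.001, -1.0]]
wrist_force: [-0.6, 0.1, -2.1]
gripper_width: 0.344
gripper_force: 30.0
```

```bash
python3 m.py
```

```text
Mt [ 0.013 -0.005 -0.028] F [-0.62  0.11 -2.14] eff [-1.000e-02 -2.783e+01  1.605e+01  3.660e+00 -6.000e-02  0.000e+00]
```

Call:
arm_command:
  deltas:
    - [0,0,0,0,0,0,1]

```text
time_s: 10.62
tcp_pos: [0.4402, 0.1548, 0.1525]
ee_rot: [[0.53, 0.848, 0.0], [0.848, -0.53, -0.002], [-0.002, 0.001, -1.0]]
wrist_force: [0.6, 0.6, -2.7]
gripper_width: 0.342
gripper_force: 30.0
```

```bash
python3 m.py
```

```text
Mt [-0.016 -0.042 -0.009] F [ 0.63  0.62 -2.67] eff [-1.000e-02 -2.763e+01  1.602e+01  3.660e+00 -5.000e-02  0.000e+00]
```

Call:
arm_command:
  deltas:
    - [0,0,0,0,0,0,1]

```text
time_s: 10.7
tcp_pos: [0.4405, 0.155, 0.153]
ee_rot: [[0.53, 0.848, 0.001], [0.848, -0.53, -0.002], [-0.001, 0.002, -1.0]]
wrist_force: [0.4, 0.4, -2.5]
gripper_width: 0.342
gripper_force: 30.0
```

```bash
python3 m.py
```

```text
Mt [-0.004 -0.052 -0.031] F [ 0.45  0.41 -2.51] eff [-1.000e-02 -2.752e+01  1.604e+01  3.670e+00 -5.000e-02  0.000e+00]
```

Call:
arm_command:
  deltas:
    - [0,0,0,0,0,0,1]

```text
time_s: 10.78
tcp_pos: [0.4406, 0.1551, 0.1533]
ee_rot: [[0.53, 0.848, 0.002], [0.848, -0.53, -0.001], [0.0, 0.002, -1.0]]
wrist_force: [0.1, -0.3, -2.2]
gripper_width: 0.346
gripper_force: 30.0
```

```bash
python3 m.py
```

```text
Mt [-0.013  0.    -0.027] F [ 0.05 -0.27 -2.16] eff [ -0.   -27.46  16.07   3.67  -0.05   0.  ]
```

Readings are too noisy to tell the ends apart, so I'll turn the tamper half a turn and compare (the heavy end's moment then flips in world axes).

Call:
arm_command:
  deltas:
    - [0,0,1,0,0,0,1]
    - [0,0,1,0,0,0,1]
    - [0,0,1,0,0,0,1]
    - [0,0,1,0,0,0,1]
    - [0,0,1,0,0,0,1]
    - [0,0,1,0,0,0,1]
    - [0,0,1,0,0,0,1]
    - [0,0,1,0,0,0,1]

```text
time_s: 11.45
tcp_pos: [0.4407, 0.1551, 0.1537]
ee_rot: [[1.0, 0.006, 0.002], [0.006, -1.0, -0.001], [0.002, 0.001, -1.0]]
wrist_force: [0.2, 0.2, -2.4]
gripper_width: 0.341
gripper_force: 30.0
```

Call:
arm_command:
  deltas:
    - [0,0,1,0,0,0,1]
    - [0,0,1,0,0,0,1]
    - [0,0,1,0,0,0,1]
    - [0,0,1,0,0,0,1]
    - [0,0,1,0,0,0,1]
    - [0,0,1,0,0,0,1]
    - [0,0,1,0,0,0,1]
    - [0,0,1,0,0,0,1]

```text
time_s: 12.12
tcp_pos: [0.4406, 0.155, 0.1536]
ee_rot: [[0.545, -0.838, 0.002], [-0.838, -0.545, -0.001], [0.002, -0.001, -1.0]]
wrist_force: [0.5, 1.0, -3.0]
gripper_width: 0.345
gripper_force: 30.0
```

Call:
arm_command:
  deltas:
    - [0,0,1.1,0,0,0,1]
    - [0,0,1.1,0,0,0,1]
    - [0,0,1.1,0,0,0,1]
    - [0,0,1.1,0,0,0,1]
    - [0,0,1.1,0,0,0,1]
    - [0,0,1.1,0,0,0,1]
    - [0,0,1.1,0,0,0,1]
    - [0,0,1.1,0,0,0,1]

```text
time_s: 12.78
tcp_pos: [0.4405, 0.1549, 0.1536]
ee_rot: [[-0.411, -0.912, 0.002], [-0.912, 0.411, -0.001], [0.0, -0.002, -1.0]]
wrist_force: [-0.8, 0.2, -2.5]
gripper_width: 0.341
gripper_force: 30.0
```

Call:
arm_command:
  deltas:
    - [0,0,0.05,0,0,0,1]
    - [0,0,0.05,0,0,0,1]
    - [0,0,0.05,0,0,0,1]
    - [0,0,0.05,0,0,0,1]
    - [0,0,0.05,0,0,0,1]

```text
time_s: 13.2
tcp_pos: [0.4406, 0.1551, 0.1537]
ee_rot: [[-0.45, -0.893, 0.002], [-0.893, 0.45, -0.001], [-0.0, -0.002, -1.0]]
wrist_force: [-0.9, 0.4, -2.1]
gripper_width: 0.341
gripper_force: 30.0
```

```bash
python3 m.py
```

```text
Mt [-0.039  0.117 -0.006] F [-0.91  0.36 -2.15] eff [-0.000e+00 -2.761e+01  1.622e+01  3.720e+00  5.000e-02  1.000e-02]
```

Call:
arm_command:
  deltas:
    - [0,0,0,0,0,0,1]

```text
time_s: 13.28
tcp_pos: [0.4407, 0.1551, 0.1537]
ee_rot: [[-0.45, -0.893, 0.002], [-0.893, 0.45, -0.001], [-0.001, -0.002, -1.0]]
wrist_force: [-0.2, 0.7, -3.0]
gripper_width: 0.34
gripper_force: 30.0
```

```bash
python3 m.py
```

```text
Mt [-0.03   0.149 -0.006] F [-0.21  0.71 -2.98] eff [ -0.   -27.61  16.22   3.72   0.05   0.  ]
```

Call:
arm_command:
  deltas:
    - [0,0,0,0,0,0,1]

```text
time_s: 13.37
tcp_pos: [0.4407, 0.1552, 0.1538]
ee_rot: [[-0.45, -0.893, 0.003], [-0.893, 0.45, -0.001], [-0.001, -0.003, -1.0]]
wrist_force: [-0.5, 0.2, -2.0]
gripper_width: 0.341
gripper_force: 30.0
```

```bash
python3 m.py
```

```text
Mt [-0.055  0.098 -0.024] F [-0.51  0.22 -2.03] eff [ -0.   -27.61  16.22   3.72   0.05   0.  ]
```

Call:
arm_command:
  deltas:
    - [0,0,0,0,0,0,1]

```text
time_s: 13.45
tcp_pos: [0.4407, 0.1552, 0.1538]
ee_rot: [[-0.45, -0.893, 0.003], [-0.893, 0.45, -0.0], [-0.001, -0.003, -1.0]]
wrist_force: [0.3, 0.5, -2.7]
gripper_width: 0.342
gripper_force: 30.0
```

```bash
python3 m.py;python3 - <<'E'
from h import *
delta(lane(.07,.006,.12),Rdown(11.2,30))
delta(lane(.07,.006,.12),Rdown(191.2,-30))
E
```

```text
Mt [-0.087  0.106  0.005] F [ 0.26  0.46 -2.7 ] eff [ -0.   -27.61  16.22   3.72   0.05   0.  ]
t 13.45 rot [ 0.58   0.282 -2.172] shift [  1.26 -14.8   -3.98] F [ 0.26  0.46 -2.7 ] M [-0.055  0.126 -0.005] w 0.342 j [ 39.  12. -28.   0. -50. -66.] yaw -116.8 p [0.4407 0.1552 0.1538]
t 13.45 rot [ 0.236 -0.485  0.887] shift [  1.26 -14.8   -3.98] F [ 0.26  0.46 -2.7 ] M [-0.055  0.126 -0.005] w 0.342 j [ 39.  12. -28.   0. -50. -66.] yaw -116.8 p [0.4407 0.1552 0.1538]
```

Combining both yaws with the unladen readings (≈0 at yaw −117°, ≈−0.12 at 58°) gives a payload moment of about +0.09 N·m on tool y both times. The heavy end is therefore at tool −x, as for the first tamper, so I'll place with tool x up-slope.

Call:
arm_command:
  deltas:
    - [0,0,-1.1,0,0,-4,1]
    - [0,0,-1.1,0,0,-6,1]
    - [0,0,-1.1,0,0,-6,1]
    - [0,0,-1.1,0,0,-6,1]
    - [0,0,-1.1,0,0,-6,1]
    - [0,0,-1.1,0,0,-6,1]
    - [0,0,-1.1,0,0,-6,1]
    - [0,0,-1.1,0,0,-6,1]

```text
time_s: 14.12
tcp_pos: [0.4405, 0.1552, 0.2138]
ee_rot: [[0.514, -0.858, 0.003], [-0.858, -0.514, -0.0], [0.002, -0.002, -1.0]]
wrist_force: [-0.2, 0.2, -3.0]
gripper_width: 0.343
gripper_force: 30.0
```

```bash
python3 - <<'E'
from h import *
delta(lane(.07,.006,.12),Rdown(11.2,30))
E
```

```text
t 14.12 rot [ 0.32   0.453 -1.197] shift [13.19 -6.85  2.02] F [-0.24  0.21 -2.97] M [-0.068  0.075 -0.024] w 0.343 j [ 39.   8. -23.   0. -59.  -9.] yaw -59.1 p [0.4405 0.1552 0.2138]
```

Call:
arm_command:
  deltas:
    - [0.32,0.45,-1.2,13.2,-6.9,0,1]
    - [0.32,0.45,-1.2,13.2,-6.9,0,1]
    - [0.32,0.45,-1.2,13.2,-6.9,0,1]
    - [0.32,0.45,-1.2,13.2,-6.9,0,1]
    - [0.32,0.45,-1.2,13.2,-6.9,0,1]
    - [0.32,0.45,-1.2,13.2,-6.9,0,1]
    - [0.32,0.45,-1.2,13.2,-6.9,0,1]
    - [0.32,0.45,-1.2,13.2,-6.9,0,1]

```text
time_s: 14.78
tcp_pos: [0.5669, 0.0766, 0.2139]
ee_rot: [[0.913, -0.098, 0.396], [-0.114, -0.993, 0.017], [0.392, -0.06, -0.918]]
wrist_force: [-0.4, -0.7, -2.9]
gripper_width: 0.342
gripper_force: 30.0
```

```bash
python3 - <<'E'
from h import *
delta(lane(.07,.006,.10),Rdown(11.2,30))
E
```

```text
t 14.78 rot [ 0.078  0.11  -0.289] shift [-0.58 -0.13  3.83] F [-0.42 -0.68 -2.87] M [-0.201  1.156 -0.057] w 0.342 j [ 28.   8. -34.  21. -28.  38.] yaw -7.1 p [0.5669 0.0766 0.2139]
```

Call:
arm_command:
  deltas:
    - [0.08,0.11,-0.29,-0.6,-0.1,3.8,1]
    - [0.08,0.11,-0.29,-0.6,-0.1,3.8,1]
    - [0.08,0.11,-0.29,-0.6,-0.1,3.8,1]
    - [0.08,0.11,-0.29,-0.6,-0.1,3.8,1]
    - [0.08,0.11,-0.29,-0.6,-0.1,3.8,1]
    - [0.08,0.11,-0.29,-0.6,-0.1,3.8,1]
    - [0.08,0.11,-0.29,-0.6,-0.1,3.8,1]

```text
time_s: 15.37
tcp_pos: [0.5793, 0.0787, 0.1841]
ee_rot: [[0.855, 0.191, 0.481], [0.162, -0.982, 0.101], [0.492, -0.008, -0.871]]
wrist_force: [0.0, -0.7, -2.0]
gripper_width: 0.341
gripper_force: 30.0
```

```bash
python3 - <<'E'
from h import *
delta(lane(.07,.008,.012),Rdown(11.2,30))
E
```

```text
t 15.37 rot [-0.006  0.009 -0.007] shift [-0.28 -0.04  9.33] F [ 0.03 -0.68 -2.01] M [-0.33   1.339  0.004] w 0.341 j [ 23.  10. -44.  37.  -9.  42.] yaw 10.7 p [0.5793 0.0787 0.1841]
```

Call:
arm_command:
  deltas:
    - [0,-0.04,0,-0.2,0,2,1]
    - [0,-0.04,0,-0.2,0,4,1]
    - [0,-0.04,0,-0.2,0,6,1]
    - [0,-0.04,0,-0.2,0,7,1]
    - [0,-0.04,0,-0.2,0,7.5,1]
    - [0,-0.04,0,-0.2,0,7.5,1]

```text
time_s: 15.87
tcp_pos: [0.6182, 0.0831, 0.126]
ee_rot: [[0.883, 0.197, 0.425], [0.169, -0.98, 0.102], [0.437, -0.018, -0.899]]
wrist_force: [0.1, -0.5, -2.5]
gripper_width: 0.342
gripper_force: 30.0
```

```bash
python3 - <<'E'
from h import *
delta(lane(.07,.008,.012),Rdown(11.2,30));print(np.round(sense()["joints"],2))
E
```

```text
t 15.87 rot [-0.017  0.071 -0.006] shift [-0.68 -0.37  2.41] F [ 0.06 -0.49 -2.54] M [-0.393  1.21   0.013] w 0.342 j [ 23.  19. -37.  26.  -9.  53.] yaw 10.8 p [0.6182 0.0831 0.126 ]
[ 22.85  18.96 -37.15  26.47  -9.2   53.  ]
```

Call:
arm_command:
  deltas:
    - [0,-0.03,0,-0.4,-0.4,1,1]
    - [0,-0.05,0,-0.7,-0.4,1.6,1]
    - [0,-0.05,0,-0.7,-0.4,2.2,1]
    - [0,-0.05,0,-0.7,-0.4,2.4,1]
    - [0,-0.05,0,-0.7,-0.4,2.4,1]

```text
time_s: 16.28
tcp_pos: [0.6201, 0.0874, 0.1016]
ee_rot: [[0.903, 0.197, 0.381], [0.175, -0.98, 0.093], [0.391, -0.017, -0.92]]
wrist_force: [0.4, 0.8, -1.8]
gripper_width: 0.344
gripper_force: 30.0
```

```bash
python3 - <<'E'
from h import *
delta(lane(.07,.008,.003),Rdown(11.2,30));print(np.round(sense()["joints"],2))
E
```

```text
t 16.28 rot [-0.017  0.121 -0.005] shift [ 0.27 -0.02  0.98] F [ 0.36  0.83 -1.83] M [-0.377  1.108  0.041] w 0.344 j [ 24.  22. -34.  19. -12.  60.] yaw 11.0 p [0.6201 0.0874 0.1016]
[ 23.87  21.88 -33.73  18.94 -12.3   59.57]
```

Call:
arm_command:
  deltas:
    - [0,0.02,0,0.1,0,0.4,1]
    - [0,0.02,0,0.1,0,0.7,1]
    - [0,0.02,0,0.1,0,0.9,1]
    - [0,0.02,0,0.1,0,1.0,1]
    - [0,0.02,0,0.1,0,1.0,1]

```text
time_s: 16.7
tcp_pos: [0.6247, 0.087, 0.0963]
ee_rot: [[0.898, 0.198, 0.392], [0.173, -0.98, 0.098], [0.404, -0.02, -0.915]]
wrist_force: [-11.8, 0.6, 8.9]
gripper_width: 0.344
gripper_force: 30.0
```

```bash
python3 - <<'E'
from h import *
s=sense();print("F tool",(np.array(s["ee_rot"]).T@s["wrist_force"]).round(1))
delta(lane(.07,.0,.003),Rdown(11.2,30));print(np.round(sense()["joints"],2))
E
```

```text
F tool [ -6.9  -3.1 -12.7]
t 16.7 rot [-0.02   0.108 -0.005] shift [-0.74 -0.15  0.41] F [-11.79   0.64   8.88] M [-0.389  2.99   0.29 ] w 0.344 j [ 23.  22. -35.  23.  -9.  56.] yaw 10.9 p [0.6247 0.087  0.0963]
[ 23.13  22.48 -35.29  23.09  -9.4   56.01]
```

Call:
arm_command:
  deltas:
    - [0,0,0,0,0,-0.2,1]
    - [0,0,0,-0.5,-0.1,-0.1,1]
    - [0,0,0,-0.9,-0.1,0,1]
    - [0,0,0,-1.2,-0.1,0,1]
    - [0,0,0,-1.4,-0.1,0,1]
    - [0,0,0,-1.4,-0.1,0,1]

```text
time_s: 17.2
tcp_pos: [0.6159, 0.0856, 0.0932]
ee_rot: [[0.9, 0.201, 0.387], [0.174, -0.979, 0.103], [0.399, -0.026, -0.916]]
wrist_force: [-1.0, -0.4, -3.1]
gripper_width: 0.346
gripper_force: 30.0
```

```bash
python3 - <<'E'
from h import *
s=sense();print("F tool",(np.array(s["ee_rot"]).T@s["wrist_force"]).round(1))
delta(lane(.07,.0,.003),Rdown(11.2,30));print(np.round(sense()["joints"],2))
c=Cam("scene");cv2.imwrite("pics/rack2.png",cv2.resize(c.im[120:270,170:320],None,fx=3.8,fy=3.8))
E
```

```text
F tool [-2.2  0.2  2.4]
t 17.2 rot [-0.026  0.113 -0.006] shift [ 0.21 -0.12  0.48] F [-1.   -0.36 -3.09] M [-0.373  1.103  0.058] w 0.346 j [ 23.  22. -36.  21.  -9.  57.] yaw 10.9 p [0.6159 0.0856 0.0932]
[ 23.34  22.16 -35.94  21.47  -9.17  57.4 ]
```

View pics/rack2.png

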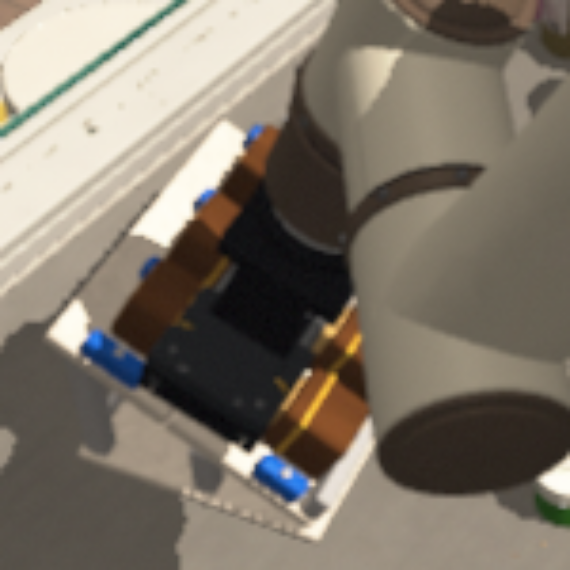

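The tamper is in the left lane with its lower head near the ledge (crop (335,430)). I'll take tilt off joint 5, then press, nudge down-slope and release.

Call:
arm_command:
  deltas:
    - [0,-0.05,0,-0.2,-0.1,0,1]
    - [0,-0.05,0,-0.4,-0.1,0.1,1]
    - [0,-0.05,0,-0.6,-0.1,0.2,1]
    - [0,-0.05,0,-0.7,-0.1,0.3,1]
    - [0,-0.05,0,-0.7,-0.1,0.3,1]

```text
time_s: 17.67
tcp_pos: [0.6154, 0.0879, 0.0919]
ee_rot: [[0.913, 0.204, 0.353], [0.18, -0.979, 0.1], [0.366, -0.027, -0.93]]
wrist_force: [5.6, 1.7, 4.7]
gripper_width: 0.342
gripper_force: 30.0
```

```bash
python3 - <<'E'
from h import *
s=sense();print("F tool",(np.array(s["ee_rot"]).T@s["wrist_force"]).round(1))
delta(lane(.07,.0,.003),Rdown(11.2,30));print(np.round(sense()["joints"],2))
E
```

```text
F tool [ 7.1 -0.6 -2.2]
t 17.67 rot [-0.029  0.149 -0.003] shift [0.27 0.12 0.36] F [5.58 1.67 4.71] M [ 0.299 -1.368 -0.171] w 0.342 j [ 24.  23. -31.  12. -15.  66.] yaw 11.1 p [0.6154 0.0879 0.0919]
[ 24.16  22.78 -31.33  12.07 -14.89  66.21]
```

Call:
arm_command:
  deltas:
    - [0,0,0,0,0,0.1,1]
    - [0,0,0,0,0,0.1,0]
    - [0,0,0,0,0,0.1,0]
    - [0,0,0,0,0,0,0]
    - [0,0,0,0,0,0,0]
    - [0,0,0,0,0,0,0]

```text
time_s: 18.17
tcp_pos: [0.6097, 0.0851, 0.087]
ee_rot: [[0.919, 0.201, 0.339], [0.179, -0.979, 0.093], [0.351, -0.025, -0.936]]
wrist_force: [-0.3, -0.8, -0.4]
gripper_width: 0.492
gripper_force: 0.0
```

Call:
arm_command:
  deltas:
    - [0,0,0,0,0,-2,0]
    - [0,0,0,0,0,-6,0]
    - [0,0,0,0,0,-10,0]
    - [0,0,0,0,0,-13,0]
    - [0,0,0,-6,0,-16,0]
    - [0,0,0,-10,0,-16,0]
    - [0,0,0,-14,0,-16,0]
    - [0,0,0,-14,0,-16,0]

```text
time_s: 18.83
tcp_pos: [0.4219, 0.0428, 0.1856]
ee_rot: [[0.92, 0.199, 0.337], [0.178, -0.98, 0.092], [0.348, -0.025, -0.937]]
wrist_force: [-0.7, -0.1, -1.0]
gripper_width: 0.501
gripper_force: 0.0
```

```bash
python3 - <<'E'
from h import *
meas([-.07,0,.07])
delta([.44,-.02,.15],Rdown(-117))
t=Cam("top");s=Cam("scene")
a=cv2.resize(t.im[110:220,222:335],None,fx=3.5,fy=3.5,interpolation=cv2.INTER_CUBIC)
b=cv2.resize(s.im[145:255,180:295],None,fx=3.4,fy=3.4,interpolation=cv2.INTER_CUBIC)
h=max(a.shape[0],b.shape[0]);o=np.zeros((h,a.shape[1]+b.shape[1],3),np.uint8);o[:a.shape[0],:a.shape[1]]=a;o[:b.shape[0],a.shape[1]:]=b
cv2.imwrite("pics/rack3.png",o)
E
```

```text
top lane -0.07 n 387 s [-0.0549 -0.0015  0.0434] y [-0.0039 -0.0185  0.0107]
top lane 0 n 271 s [-0.0547  0.0059  0.0434] y [-0.0034 -0.0166  0.0136]
top lane 0.07 n 160 s [-0.0065  0.0235  0.0439] y [ 0.0022 -0.0167  0.0179]
scene lane -0.07 n 462 s [-0.0547  0.0012  0.0546] y [-0.0046 -0.0263  0.0135]
scene lane 0 n 441 s [-0.055   0.0069  0.055 ] y [-0.0018 -0.0238  0.0146]
scene lane 0.07 n 498 s [-0.0547  0.0097  0.0549] y [-0.001  -0.0229  0.0155]
t 18.93 rot [-0.411 -0.165  2.211] shift [-0.79  6.62  3.37] F [-0.34  0.52  0.51] M [-0.282  0.776  0.006] w 0.498 j [ 31.  -4. -48.  12. -27.  60.] yaw 11.1 p [0.4226 0.0432 0.1859]
```

View pics/rack3.png

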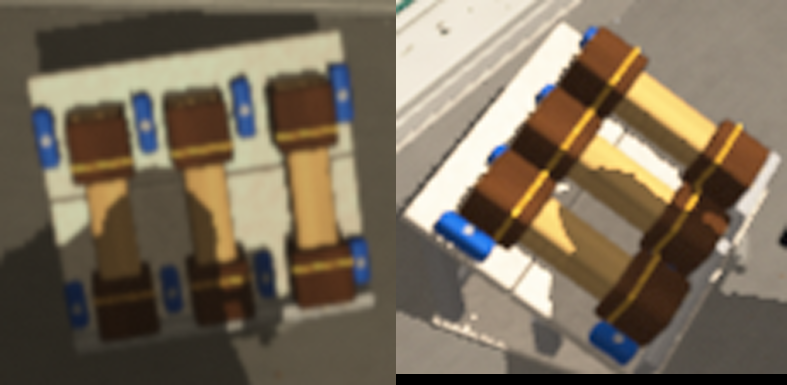

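All three tampers now lie parallel and seated alike. I'll go back to the earlier feeling pose unladen, to confirm the moment baseline behind the heavy-end decision.

```bash
python3 - <<'E'
from h import *
delta([.4405,.155,.153],Rdown(58))
E
```

```text
t 19.03 rot [ 0.123 -0.352 -0.805] shift [  1.92 -10.36   4.8 ] F [0.19 0.15 0.37] M [-0.25   0.797 -0.065] w 0.495 j [ 31.  -4. -48.  13. -27.  60.] yaw 11.1 p [0.4274 0.0455 0.1884]
```

Call:
arm_command:
  deltas:
    - [0.12,-0.35,-0.8,1.9,-10.4,4.8,0]
    - [0.12,-0.35,-0.8,1.9,-10.4,4.8,0]
    - [0.12,-0.35,-0.8,1.9,-10.4,4.8,0]
    - [0.12,-0.35,-0.8,1.9,-10.4,4.8,0]
    - [0.12,-0.35,-0.8,1.9,-10.4,4.8,0]
    - [0.12,-0.35,-0.8,1.9,-10.4,4.8,0]
    - [0.12,-0.35,-0.8,1.9,-10.4,4.8,0]
    - [0.12,-0.35,-0.8,1.9,-10.4,4.8,0]

```text
time_s: 19.7
tcp_pos: [0.4435, 0.1573, 0.1522]
ee_rot: [[0.533, 0.846, 0.002], [0.846, -0.533, -0.0], [0.001, 0.002, -1.0]]
wrist_force: [0.1, 1.3, -1.4]
gripper_width: 0.498
gripper_force: 0.0
```

Call:
arm_command:
  deltas:
    - [0,0,0,0,0,0,0]
    - [0,0,0,0,0,0,0]
    - [0,0,0,0,0,0,0]
    - [0,0,0,0,0,0,0]
    - [0,0,0,0,0,0,0]
    - [0,0,0,0,0,0,0]

```text
time_s: 20.2
tcp_pos: [0.4401, 0.1551, 0.1527]
ee_rot: [[0.535, 0.845, 0.002], [0.845, -0.535, 0.0], [0.001, 0.002, -1.0]]
wrist_force: [0.0, -0.8, 0.2]
gripper_width: 0.499
gripper_force: 0.0
```

```bash
python3 m.py; python3 -c "
from h import *
delta([.4405,.155,.153],Rdown(58))"
```

```text
Mt [-0.013 -0.14   0.051] F [ 0.   -0.79  0.24] eff [-1.000e-02 -2.651e+01  1.540e+01  3.350e+00  7.000e-02 -0.000e+00]
t 20.2 rot [ 0.002 -0.001 -0.006] shift [ 0.01  0.04 -0.03] F [ 0.   -0.79  0.24] M [-0.125  0.064 -0.051] w 0.499 j [ 39.  12. -29.   0. -49. 108.] yaw 57.6 p [0.4401 0.1551 0.1527]
```

Call:
arm_command:
  deltas:
    - [0,0,0,0,0,0,0]

```text
time_s: 20.28
tcp_pos: [0.4402, 0.1552, 0.1527]
ee_rot: [[0.535, 0.845, 0.002], [0.845, -0.535, -0.0], [0.001, 0.002, -1.0]]
wrist_force: [-0.4, 0.4, 0.4]
gripper_width: 0.503
gripper_force: 0.0
```

```bash
python3 m.py
```

```text
Mt [-0.039 -0.124 -0.044] F [-0.37  0.44  0.39] eff [-1.000e-02 -2.657e+01  1.540e+01  3.350e+00  6.000e-02 -0.000e+00]
```

Call:
arm_command:
  deltas:
    - [0,0,0,0,0,0,0]

```text
time_s: 20.37
tcp_pos: [0.4402, 0.1552, 0.1526]
ee_rot: [[0.535, 0.845, 0.002], [0.845, -0.535, -0.0], [0.001, 0.002, -1.0]]
wrist_force: [-1.2, -0.1, -0.2]
gripper_width: 0.503
gripper_force: 0.0
```

```bash
python3 m.py
```

```text
Mt [-0.018 -0.126  0.05 ] F [-1.16 -0.09 -0.24] eff [ -0.   -26.62  15.4    3.35   0.06  -0.  ]
```

Call:
arm_command:
  deltas:
    - [0,0,0,0,0,0,0]

```text
time_s: 20.45
tcp_pos: [0.4403, 0.1552, 0.1526]
ee_rot: [[0.535, 0.845, 0.002], [0.845, -0.535, -0.0], [0.001, 0.002, -1.0]]
wrist_force: [0.3, 0.3, -0.2]
gripper_width: 0.498
gripper_force: 0.0
```

```bash
python3 m.py
```

```text
Mt [-0.015 -0.099  0.005] F [ 0.31  0.33 -0.2 ] eff [ -0.   -26.63  15.41   3.35   0.06  -0.  ]
```

```bash
python3 -c "
from station import finish_job
print(finish_job())"
```

```text
the job is handed in; nothing more can be done
None
```

Job handed in with no verdict shown: both tampers lie seated against the foot ledge in the outer lanes, one about 4 mm off its lane's middle, and the moment readings put the weighted heads low.

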